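Spin the tube carousel and brake it at the gate

ROBOT

A 7-joint arm with a two-finger parallel gripper is mounted at the origin on a cart in front of the work surface, level with it; the furniture and walls round the work are solid. World frame = base frame: x ahead of the robot, y to its left, z up, the work surface at z = 0. Lengths are in m, angles in rad, forces in N, time in s.
With the tool pointing down it reaches from about 0.35 to 0.9 m from the base axis. Payload 8.1 kg.
Tool frame: the origin (TCP) lies at the centre of the arm's flange, where the gripper is bolted on; the fingertips stand 178 mm ahead of it and the grasp point (between the pads) lies 159 mm ahead of it; z points along the fingers, y is the line along which they close (so a half turn about z gives the same grasp; the last joint's range is limited). The gripper opens to 92 mm and grips with 3 to 60 N. Pads are 19 mm wide; open, the fingers measure 130 mm over their backs; the gripper's body (75 mm by 190 mm) begins 47 mm behind the grasp point.
Start: joints at [-1.303, 0.434, 0.025, 1.573, -0.012, 1.134, -0.075], TCP at [0.226, 0.583, 0.405] pointing down, gripper open.
Joint ranges: [-2.62, 2.62], [-0.44, 2.09], [-1.27, 1.32], [0.08, 2.57], [-1.32, 4.46], [0.12, 2], [-2.74, 2.74]. Speed limits (rad/s): [2.22, 2.22, 3.01, 3.01, 3.14, 3.14, 3.14].

INTERFACE

Orientations are given as a rotation vector (axis times angle).
In Python, from cell import arm gives the robot as it stands. The module is installed in compiled form; this text tells all that it offers.
- The arm moves only by the shell command python3 -m inch 'ROWS' [FORCE]. ROWS is text: rows parted by semicolons, each of 5 numbers parted by spaces: the shift along the tool's x, y, z in m, then the turn about the tool's z in rad, then the finger opening in m, from 0 to 0.0918. In form: x y z roll fingers; .... A call has 1 to 5 rows; each row is the pose to reach, as a shift and turn from the pose commanded when the call began, along the tool's axes at that moment; what a row does not reach only later rows make up. A row lasts 1/10 s, in which the tool goes at most 50 mm and 8.59 degrees, less where a joint would pass 70% of its speed; a pose out of reach is approached as far as the arm can. A call with a gripper value outside its range is refused whole. The fingers move at their own pace and stop on an object; FORCE is the grip in N (left out, the last holds). Time passes only in rows, so rows that repeat a pose let the fingers close. It gives the time, the measured TCP pose, the force, the opening and the grip force at its end, in the units of the state.
- arm.observe(): the state, without advancing time (a new reading comes with each control period).
- arm.get_image(name): name is "side" or "top"; returns the picture (480x640x3 uint8, red, green, blue); there is no depth.
- arm.get_calibration(name): a dict with "intrinsics" (3x3 intrinsics, pixels), "pose" (4x4, takes a point from camera to world coordinates). Camera axes: x right, y up, looking along -z (the intrinsics and any distortion apply to the point x, -y, -z); pixel columns grow to the right and rows downward; lengths in m; the calibration is good to about 2 mm. A picture is of the moment at which its call begins. get_calibration takes no time and is no camera call.
- arm.sign_off(): hands the job in; it is judged then, once.
Trained networks look in the newest picture that a camera, given by its name, has taken for a name from the list of things; names that differ only in an ending like _2 or _b are one class to them, and where a whole thing is asked for, a point or a joint stands for the part that bears it (a point fixed in the world has none). Each returns a list of dicts, best first, with "conf" (0 to 1); they miss things now and then, are a little off and sometimes report something else, mostly with a low value. They report only what shows in the picture. A call takes as long as a camera call.
- arm.look_for(camera, query): "point" ([row, column] in pixels, amid what is visible of it).
- arm.silhouettes(camera, query): "region" (480x640 bool, what is visible of it) and "point" ([row, column] in pixels, amid what is visible of it).
- arm.place_of(camera, query): "point" ([row, column] in pixels: a listed point, or the origin of a listed thing).
The state is a dict: "clock": time; "joints": joint angles; "dq": joint speeds; "joint_efforts": joint torques, N m; "position": TCP position; "ee_rot": TCP orientation; "force": force on the tool from outside, world axes, zero at the start; "ft_torque": the same for the moment, N m; "width": opening from 0.0 (shut) to 1.0 (fully open); "gripper_force": force on a finger pad.
Only numpy, scipy, OpenCV 4.12 (cv2) and the standard library are available. Lean on these libraries where they do the work, as an engineer would, in place of code of your own. Each camera call takes 0.05 s, during which the arm holds its last target. There are 200 camera calls.

TASK

Check that the tube carousel runs free and park it: with a fingertip on its bare metal rim, flick it anticlockwise (seen from above) so that, with nothing touching it, its black index line runs past the gate (the two short posts) at least once. On a later pass stop it with a single touch of a fingertip on the rim, so that the index line comes to rest between the two posts without being pushed there afterwards, and finish with the fingertip still resting on the rim to hold it. Grasp nothing, press only lightly, keep off the capped tubes and the centre knob, and leave the other things on the table where they are.

Things in the scene. Friction and masses are not known exactly. Their poses are not given: they have to be found in the camera images.
- hub (a point): Point on the carousel's vertical axis, level with its disc's top face, 60 mm above the table. The carousel is a flat steel-grey disc of radius 115 mm, 12 mm thick, on a grey stand fixed to the table (round foot of radius 78 mm, 20 mm high).
- gate (a point): Middle of the gate, 110 mm from the axis, level with the disc's top face. The gate is two fixed steel posts, 10 mm thick, on an arm of the foot just outside the rim, 128 mm from the axis radially and 52 mm apart (42 mm clear between); tops 69 mm above the table, 9 mm above the disc.
- mark (a point): Outer end of the index line, on the disc's top face 110 mm from the axis. The index line is the only radial line on the disc: black, flush, 7 mm wide, from 66 to 113 mm from the axis. It turns with the disc.
- wheel (a joint): Carousel angle in rad, grows anticlockwise from above, counts on over whole turns; 0 and multiples of 2 pi: index line in mid-gate. Starts between -5.5 and -1.0. Free wheel, inertia about 0.004 kg m2, good bearing: loses about 0.07 rad/s each second at 1 rad/s, 0.1 at 2 rad/s. A fingertip pressed on the rim with a few newtons grips it and stops it almost at once.
- bearing (a joint): How far the sprung bearing lets the whole disc sink under a push, in m: 0 at the top (rest), 0.008 at the bottom. It starts to sink at about 5 N, then takes 1.5 N per mm: about 10 N for 3 mm, 15 N for 6 mm. It must never reach 7.5 mm (pressed too hard).
- disc: The disc with its bare metal rim: the flat ring of the top face from 65 to 115 mm from the axis, 60 mm above the table, where the fingertip may touch (and its edge). Origin on the axis, level with the top face.
- tubes: Eight capped tubes standing in a ring of radius 46 mm on the disc, up to 17 mm above its top face, outermost 54 mm from the axis, and the steel centre knob, 32 mm wide and 26 mm high. Fixed to the disc and turning with it; origin on the axis, level with the disc's top face. Not to be touched.
- stand: The grey fixed stand with the gate posts; origin on the axis at table height, x axis towards the gate.
- micro_tube_a: Loose snap-cap tube lying beside the stand, 42x20x13 mm. Origin at the centre of its underside. Loose, to be left alone.
- micro_tube_b: Second loose snap-cap tube lying beside the stand, 42x20x13 mm. Origin at the centre of its underside. Loose, to be left alone.
- usb_stick: USB stick lying beside the stand, 18x53x8 mm. Origin at the centre of its underside. Loose, to be left alone.
- note_block: Square block of note paper, 70x70x16 mm. Origin at the centre of its underside. Loose, to be left alone.
- label_tape: Roll of tape lying flat, 103x101x25 mm. Origin at the centre of its underside. Loose, to be left alone.
- tip_box: Box of pipette tips, 72x122x71 mm. Origin at the centre of its underside. Loose, to be left alone.
- tube_rack: Tube rack full of tubes at the back, 62x200x46 mm. Origin at the centre of its underside. Loose, to be left alone.

How it is judged:
By the outcome, as a careful person would: the job done as asked, in the order asked, and still so for the second after the job is handed in, while the arm keeps its last pose, push and grip.
It also fails if it takes over 61 s, if anything falls off the work surface, if the arm or the gripper's body presses on something with over 40 N, if the wrist force passes 120 N, or if a joint passes its speed limit or range.

## Working session

There is one attempt and no reset: what is moved stays moved. The work goes in short steps, Python scripts to look and compute and a shell command to move; the robot and the scene stay as the last step left them, time stands still between calls to the robot, and variables do not carry over. Pictures are saved under pics/ and viewed, at most 10 in all, crops included, and the job is handed in when it is done.

```bash
mkdir -p pics; cat > h.py <<'E'
from cell import arm
import numpy as np, cv2
def ray(cam,p,z):
    c=arm.get_calibration(cam);K=np.array(c["intrinsics"]);T=np.array(c["pose"])
    d=c.get("distortion");u=np.array([[[p[1],p[0]]]],float)
    n=cv2.undistortPoints(u,K,np.array(d) if d is not None else None)[0,0]
    v=T[:3,:3]@np.array([n[0],-n[1],-1]);o=T[:3,3]
    return o+v*(z-o[2])/v[2]
E
python3 - <<'E'
from h import *
np.set_printoptions(precision=4,suppress=True)
for c in("top","side"):
    im=arm.get_image(c);cv2.imwrite(f"pics/{c}0.png",im[:,:,::-1])
    print(c,arm.get_calibration(c).keys(),np.array(arm.get_calibration(c)["pose"])[:3,3])
    for q in("hub","gate","mark"):
        for r in arm.place_of(c,q)[:2]: print(q,r["conf"],r["point"],ray(c,r["point"],.06))
s=arm.observe();print(s)
E
```

```text
top dict_keys(['intrinsics', 'pose']) [0.3912 0.012  1.4561]
hub 0.76 [237.2, 369.1] [ 0.5459 -0.0854  0.06  ]
gate 0.94 [219.0, 409.2] [ 0.5924 -0.1948  0.06  ]
gate 0.2 [244.2, 334.1] [0.5294 0.009  0.06  ]
mark 0.64 [247.2, 334.4] [0.5213 0.0084 0.06  ]
side dict_keys(['intrinsics', 'pose']) [ 0.0438 -1.1997  0.8935]
hub 0.74 [258.9, 329.5] [ 0.549  -0.0835  0.06  ]
gate 0.98 [279.5, 359.2] [ 0.5844 -0.1949  0.06  ]
mark 0.94 [241.2, 312.2] [0.5373 0.0147 0.06  ]
{'clock': 0.4, 'joints': array([-1.3026,  0.4346,  0.025 ,  1.5733, -0.0116,  1.134 , -0.0751]), 'dq': array([-0.0007, -0.0017, -0.0011, -0.001 ,  0.0013, -0.0005,  0.0015]), 'joint_efforts': array([ -0.0011, -66.6974,   0.9826, -31.4413,  -0.0607,   0.0356,
         0.0001]), 'position': array([0.2265, 0.5825, 0.4046]), 'ee_rot': array([-0.5793, -3.0877,  0.0003]), 'force': array([ 0.6213,  0.1314, -0.4503]), 'ft_torque': array([-0.0326, -0.0353,  0.0036]), 'gripper_force': 0.0, 'width': 1.000424608909265}
```

View pics/top0.png

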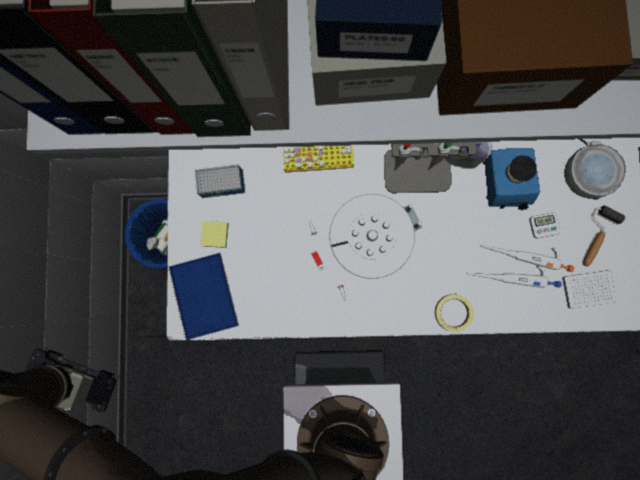

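View pics/side0.png

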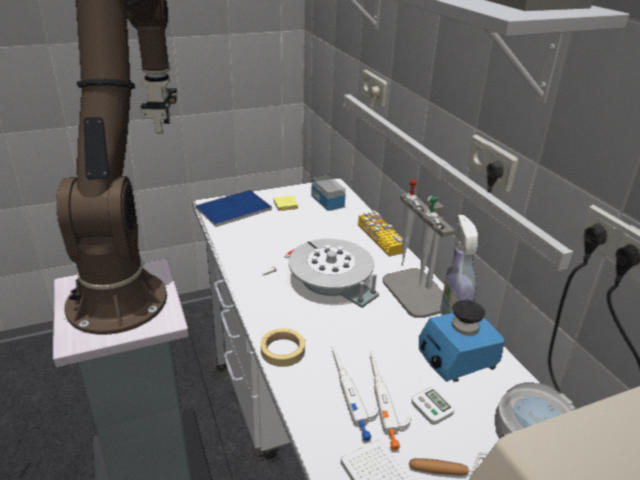

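```bash
cat >> h.py <<'E'
def proj(cam,P):
    c=arm.get_calibration(cam);K=np.array(c["intrinsics"]);T=np.array(c["pose"])
    q=(np.atleast_2d(P)-T[:3,3])@T[:3,:3]; q=q*[1,-1,-1]
    u=q@K.T; return u[:,:2]/u[:,2:]   # col,row
def ring(hub,r,a,z=.06): return np.c_[hub[0]+r*np.cos(a),hub[1]+r*np.sin(a),np.full_like(a,z)]
E
python3 - <<'E'
from h import *
from scipy.optimize import minimize
a=np.linspace(0,2*np.pi,720,endpoint=False);H={}
for c in("top","side"):
    im=cv2.imread(f"pics/{c}0.png");g=cv2.GaussianBlur(cv2.cvtColor(im,cv2.COLOR_BGR2GRAY),(0,0),.8).astype(np.float32)
    def s(h,r,z=.06):
        p=proj(c,ring(h,r,a,z)).astype(np.float32);return cv2.remap(g,p[:,:1],p[:,1:],cv2.INTER_LINEAR).ravel()
    best=max(((np.mean(np.abs(s((x,y),.118)-s((x,y),.112))),x,y) for x in np.arange(.535,.56,.001) for y in np.arange(-.1,-.07,.001)))
    h=H[c]=best[1:];print(c,best)
    v=sum(s(h,r) for r in(.075,.085,.095,.105))/4
    i=np.argsort(v)[:6];print("mark deg",np.degrees(a[i]),v[i],np.median(v))
    x0,y0=(proj(c,[[*h,.06]])[0]-60).astype(int)
    crop=cv2.resize(im[y0:y0+120,x0:x0+120],None,fx=5,fy=5,interpolation=cv2.INTER_CUBIC)
    for r,col in((.115,(0,0,255)),(.065,(255,0,0))):
        for p in (proj(c,ring(h,r,a[::8]))-[x0,y0])*5+2: cv2.circle(crop,tuple(int(t) for t in p),1,col,-1)
    for d in(-75,-70,-65):
        p=(proj(c,ring(h,.128,np.radians([float(d)]),.069))[0]-[x0,y0])*5+2;cv2.circle(crop,tuple(int(t) for t in p),3,(0,255,0),-1)
    cv2.imwrite(f"pics/{c}1.png",crop)
both=np.hstack([cv2.resize(cv2.imread(f"pics/{c}1.png"),(400,400),interpolation=cv2.INTER_AREA) for c in("top","side")])
cv2.imwrite("pics/both1.png",both)
E
```

```text
top (np.float32(16.185017), np.float64(0.546), np.float64(-0.092))
mark deg [100.   99.5 100.5  99.  101.   98.5] [83.154785 85.16162  86.20532  90.96338  92.99829  99.87085 ] 184.31421Traceback (most recent call last):
  File "<stdin>", line 8, in <module>
  File "<stdin>", line 8, in <genexpr>
  File "<stdin>", line 7, in s
  File "h.py", line 10, in proj
    c=arm.get_calibration(cam);K=np.array(c["intrinsics"]);T=np.array(c["pose"])
ValueError: time passes only in moves, steps and waits
```

```bash
python3 -m inch '-0.039 -0.030 0 0 0;-0.078 -0.060 0 0 0;-0.117 -0.090 0 0 0;-0.156 -0.12 0 0 0;-0.195 -0.15 0 0 0' 10
```

```text
clock: 0.9
position: [0.3546, 0.3702, 0.405]
ee_rot: [0.579, 3.087, 0.001]
force: [1.2, 0.7, 0.3]
width: 0.61
gripper_force: 0.0
```

```bash
python3 - <<'E'
import pickle
from cell import arm
pickle.dump({c:{k:v for k,v in arm.get_calibration(c).items()} for c in("top","side")},open("cal.pkl","wb"))
E
sed -i 's/arm.get_calibration(cam)/CAL[cam]/; s/^import numpy.*/&, pickle\nCAL=pickle.load(open("cal.pkl","rb"))/' h.py
cat > ov.py <<'E'
from h import *
a=np.linspace(0,2*np.pi,720,endpoint=False);H={};L=[]
for c in("top","side"):
    im=cv2.imread(f"pics/{c}0.png");g=cv2.GaussianBlur(cv2.cvtColor(im,cv2.COLOR_BGR2GRAY),(0,0),.8).astype(np.float32)
    def s(h,r,z=.06):
        p=proj(c,ring(h,r,a,z)).astype(np.float32);return cv2.remap(g,p[:,:1],p[:,1:],cv2.INTER_LINEAR).ravel()
    best=sorted(((np.mean(s((x,y),.118)-s((x,y),.112)),x,y) for x in np.arange(.535,.56,.001) for y in np.arange(-.1,-.07,.001)))
    best=best[-1] if c=="top" else max(best,key=lambda b:abs(b[0]))
    h=H[c]=best[1:];print(c,best)
    v=sum(s(h,r) for r in(.075,.085,.095,.105))/4
    i=np.argsort(v)[:6];print("mark deg",np.degrees(a[i]),v[i],np.median(v))
    x0,y0=(proj(c,[[*h,.06]])[0]-50).astype(int)
    crop=cv2.resize(im[y0:y0+100,x0:x0+100],None,fx=4,fy=4,interpolation=cv2.INTER_CUBIC)
    for r,col in((.115,(0,0,255)),(.065,(255,0,0))):
        for p in (proj(c,ring(h,r,a[::8]))-[x0,y0])*4+2: cv2.circle(crop,tuple(int(t) for t in p),1,col,-1)
    for d in(-75,-70,-65):
        p=(proj(c,ring(h,.128,np.radians([float(d)]),.069))[0]-[x0,y0])*4+2;cv2.circle(crop,tuple(int(t) for t in p),2,(0,255,0),-1)
    L.append(crop)
cv2.imwrite("pics/both1.png",np.hstack(L))
E
python3 ov.py
```

```text
top (np.float32(2.8979695), np.float64(0.549), np.float64(-0.091))
mark deg [102.  101.5 102.5 101.  103.  100.5] [ 82.06055   82.98193   86.998535  90.36621   92.326904 100.50488 ] 184.5763
side (np.float32(-9.134654), np.float64(0.554), np.float64(-0.098))
mark deg [104.5 104.  105.  103.5 105.5 103. ] [135.31787 135.35815 136.60693 136.66553 138.41797 140.92749] 197.58875
```

View pics/both1.png

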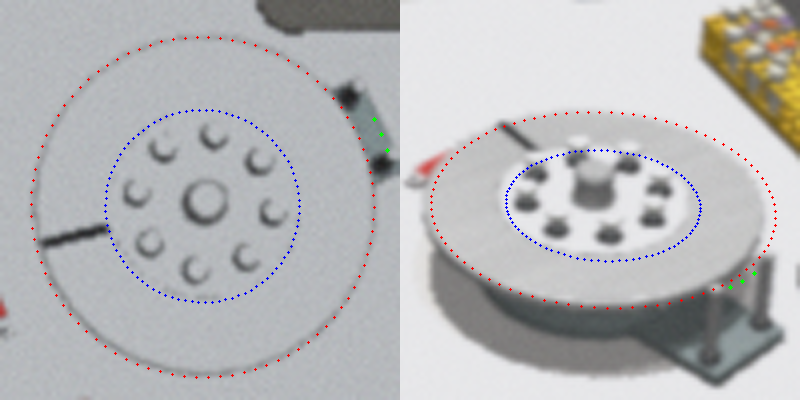

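```bash
python3 - <<'E'
from h import *
def an(cam,h0,P,hub,z):
    x0,y0=(proj(cam,[[*h0,.06]])[0]-50).astype(int)
    for (u,v) in P:
        w=ray(cam,[y0+(v-1.5)/4,x0+(u-1.5)/4],z)[:2];d=w-hub;print(cam,w.round(4),np.hypot(*d).round(4),np.degrees(np.arctan2(d[1],d[0])).round(1))
hub=np.array([.548,-.0905])
an("top",(.549,-.091),[(348,97),(380,163),(364,130)],hub,.069)
an("side",(.554,-.098),[(312,285),(365,258)],hub,.069)
an("side",(.554,-.098),[(195,210)],hub,.069)
E
python3 -m inch '-0.039 -0.030 0 0 0;-0.078 -0.060 0 0 0;-0.117 -0.090 0 0 0;-0.156 -0.12 0 0 0;-0.195 -0.15 0 0 0' 10
```

```text
top [ 0.6186 -0.1903] 0.1223 -54.7
top [ 0.5735 -0.2099] 0.122 -77.9
top [ 0.596  -0.2001] 0.1197 -66.3
side [ 0.5776 -0.2161] 0.129 -76.7
side [ 0.6221 -0.2014] 0.1334 -56.2
side [ 0.5405 -0.1154] 0.026 -106.7
clock: 1.4
position: [0.4819, 0.1597, 0.4051]
ee_rot: [0.579, 3.087, 0.001]
force: [1.1, 0.7, 0.0]
width: 0.177
gripper_force: 0.0
```

```bash
python3 -m inch '-0.036 -0.025 0.02 0 0;-0.072 -0.05 0.04 0 0;-0.108 -0.075 0.07 0 0;-0.144 -0.1 0.1 0 0;-0.168 -0.118 0.13 0 0';python3 -m inch '0 0 0.01 0 0;0 0 0.02 0 0;0 0 0.02 0 0'; python3 - <<'E'
from h import *
for c in("top","side"):
    im=arm.get_image(c);cv2.imwrite(f"pics/{c}2.png",im[:,:,::-1])
L=[]
for c in("top","side"):
    im=cv2.imread(f"pics/{c}2.png");x0,y0=(proj(c,[[.548,-.09,.06]])[0]-70).astype(int)
    L.append(cv2.resize(im[y0:y0+140,x0:x0+140],(400,400),interpolation=cv2.INTER_CUBIC))
cv2.imwrite("pics/both2.png",np.hstack(L))
E
```

```text
clock: 1.9
position: [0.5965, -0.0114, 0.2743]
ee_rot: [0.58, 3.085, 0.0]
force: [1.0, 0.6, -0.3]
width: 0.004
gripper_force: 0.0
clock: 2.2
position: [0.5945, -0.0082, 0.2537]
ee_rot: [-0.577, -3.086, -0.0]
force: [0.3, -0.2, 0.1]
width: 0.005
gripper_force: 0.0
```

View pics/both2.png

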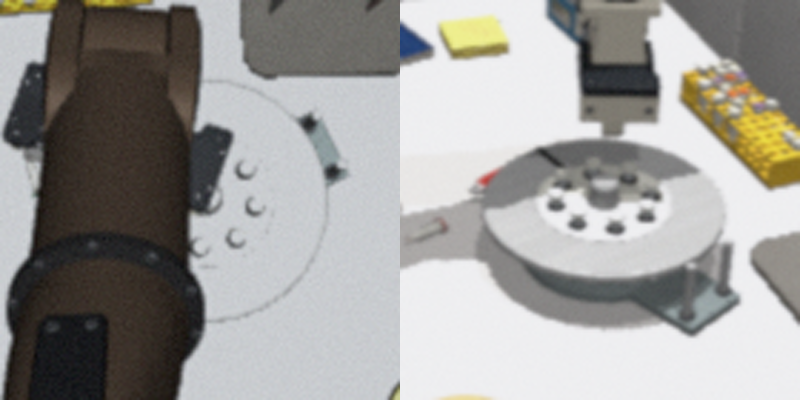

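```bash
python3 -m inch '0 0 0.008 0 0;0 0 0.012 0 0;0 0 0.012 0 0' | grep -E 'pos|force';python3 -m inch '0 0 0.001 0 0;0 0 0.002 0 0' | grep -E 'pos|force:'; python3 -m inch '0 0 0.001 0 0;0 0 0.001 0 0' | grep -E 'pos|force:'
```

```text
position: [0.5948, -0.0088, 0.2424]
force: [-0.3, 1.0, 0.4]
gripper_force: 0.0
position: [0.5951, -0.0093, 0.2409]
force: [-0.3, 0.5, -0.0]
gripper_force: 0.0
position: [0.595, -0.0093, 0.2396]
force: [-0.2, -0.5, -0.0]
gripper_force: 0.0
```

```bash
for i in 1 2; do python3 -m inch '0 0 0.001 0 0;0 0 0.001 0 0' | grep -E 'pos|force:'; done
```

```text
position: [0.5951, -0.0093, 0.2386]
force: [-0.0, 0.3, -0.4]
gripper_force: 0.0
position: [0.5952, -0.0094, 0.2378]
force: [-0.2, -0.2, 2.1]
gripper_force: 1.1
```

```bash
python3 -m inch '0 0 0.001 0 0;0.003 0 0.001 0 0;0.013 0 0.001 0 0;0.028 0 0.001 0 0;0.042 0 -0.02 0 0'; cat > ang.py <<'E'
from h import *
hub=(.548,-.0905);a=np.radians(np.arange(-150,210,.5));G=-66.4
def ang(n=1):
    out=[]
    for k in range(n):
        t=arm.observe()["clock"];im=arm.get_image("side")
        g=cv2.GaussianBlur(cv2.cvtColor(im,cv2.COLOR_RGB2GRAY),(0,0),.7).astype(np.float32)
        P=[proj("side",ring(hub,r,a)).astype(np.float32) for r in(.078,.085,.092,.1,.106)]
        v=np.median([cv2.remap(g,p[:,:1],p[:,1:],cv2.INTER_LINEAR).ravel() for p in P],0)
        bg=cv2.erode(cv2.dilate(v[:,None],np.ones((41,1))),np.ones((41,1))).ravel() # closing: local background
        d=(bg-v)/bg; i=d.argmax(); s=slice(max(i-10,0),i+11)
        m=(np.degrees(a[s])*d[s]**2).sum()/(d[s]**2).sum()
        out.append((t,m-G if m>G-180 else m-G,d[i]))
    return np.array(out),im
if __name__=="__main__":
    np.set_printoptions(precision=3,suppress=True)
    o,im=ang(6);print(o);print("w rad/s",np.polyfit(o[:,0],np.unwrap(np.radians(o[:,1])),1)[0])
    cv2.imwrite(f"pics/a{o[0,0]:.2f}.png",im[:,:,::-1])
E
python3 ang.py
```

```text
clock: 3.9
position: [0.5535, 0.0063, 0.2556]
ee_rot: [-0.578, -3.083, 0.002]
force: [0.1, -1.3, 0.7]
width: 0.008
gripper_force: 0.0
[[  3.9   196.213   0.281]
 [  3.95  202.26    0.352]
 [  4.    207.972   0.358]
 [  4.05  213.66    0.346]
 [  4.1   218.246   0.293]
 [  4.15  224.682   0.093]]
w rad/s 1.9546806817964766
```

```bash
python3 -m inch '-0.012 0 0 0 0;-0.025 0 0 0 0;-0.025 0 0 0 0;-0.025 0 0 0 0;-0.025 0 0 0 0'|grep -E 'clo|pos|force:'; python3 ang.py; python3 -m inch '0 0 0 0 0;0 0 0 0 0;0 0 0 0 0;0 0 0 0 0;0 0 0 0 0'|grep clock;  python3 ang.py
```

```text
clock: 4.7
position: [0.5789, -0.0031, 0.2573]
force: [0.5, 0.6, -0.2]
gripper_force: 0.0
[[  4.7   -68.822   0.492]
 [  4.75  -63.087   0.501]
 [  4.8   -57.264   0.517]
 [  4.85  -51.561   0.512]
 [  4.9   -45.79    0.509]
 [  4.95  -40.184   0.506]]
w rad/s 2.0024641784452504
clock: 5.5
[[ 5.5   20.997  0.379]
 [ 5.55  26.487  0.375]
 [ 5.6   31.822  0.37 ]
 [ 5.65  37.243  0.364]
 [ 5.7   42.514  0.369]
 [ 5.75  47.951  0.378]]
w rad/s 1.877731673576851
```

```bash
python3 -m inch '0 0 0.005 0 0;0 0 0.010 0 0;0 0 0.015 0 0;0 0 0.015 0 0;0 0 0.015 0 0'|grep -E 'clo|pos|force:'
W='0 0 0 0 0'
python3 -m inch '0 0 0 0 0;0 0 0 0 0;0 0 0 0 0;0 0 0 0 0;0 0 0 0 0'>/dev/null
python3 -m inch '0 0 0 0 0;0 0 0 0 0;0 0 0 0 0;0 0 0 0 0;0 0 0 0 0'>/dev/null
python3 -m inch '0 0 0 0 0;0 0 0 0 0;0 0 0 0 0;0 0 0 0 0;0 0 0 0 0'>/dev/null
python3 -m inch '0 0 0 0 0;0 0 0 0 0;0 0 0 0 0;0 0 0 0 0;0 0 0 0 0'>/dev/null
python3 -m inch '0 0 0 0 0;0 0 0 0 0;0 0 0 0 0;0 0 0 0 0;0 0 0 0 0'>/dev/null
python3 -m inch '0 0 0 0 0;0 0 0 0 0;0 0 0 0 0;0 0 0 0 0;0 0 0 0 0'>/dev/null
python3 ang.py
python3 -m inch '0 0 0 0 0;0 0 0 0 0;0 0 0 0 0;0 0 0 0 0;0 0 0 0 0'>/dev/null
python3 -m inch '0 0 0 0 0;0 0 0 0 0;0 0 0 0 0;0 0 0 0 0;0 0 0 0 0'>/dev/null
python3 -m inch '0 0 0 0 0;0 0 0 0 0;0 0 0 0 0;0 0 0 0 0;0 0 0 0 0'>/dev/null
python3 -m inch '0 0 0 0 0;0 0 0 0 0;0 0 0 0 0;0 0 0 0 0;0 0 0 0 0'>/dev/null
python3 -m inch '0 0 0 0 0;0 0 0 0 0;0 0 0 0 0;0 0 0 0 0;0 0 0 0 0'>/dev/null
python3 -m inch '0 0 0 0 0;0 0 0 0 0;0 0 0 0 0;0 0 0 0 0;0 0 0 0 0'|grep pos
python3 ang.py
```

```text
clock: 6.3
position: [0.5792, -0.0032, 0.2425]
force: [0.0, 0.1, -0.5]
gripper_force: 0.0
[[ 9.3   43.785  0.368]
 [ 9.35  48.461  0.363]
 [ 9.4   52.734  0.366]
 [ 9.45  57.402  0.373]
 [ 9.5   61.594  0.375]
 [ 9.55  66.227  0.379]]
w rad/s 1.5586154517634263
position: [0.5792, -0.0032, 0.2427]
[[ 12.6   -36.049   0.525]
 [ 12.65  -32.147   0.522]
 [ 12.7   -28.279   0.498]
 [ 12.75  -24.411   0.492]
 [ 12.8   -20.525   0.482]
 [ 12.85  -16.709   0.471]]
w rad/s 1.3507218329794457
```

```bash

python3 -m inch '0 0 0 0 0;0 0 0 0 0;0 0 0 0 0;0 0 0 0 0;0 0 0 0 0'>/dev/null
python3 -m inch '0 0 0 0 0;0 0 0 0 0;0 0 0 0 0;0 0 0 0 0;0 0 0 0 0'>/dev/null
python3 -m inch '0 0 0 0 0;0 0 0 0 0;0 0 0 0 0;0 0 0 0 0;0 0 0 0 0'>/dev/null
python3 -m inch '0 0 0 0 0;0 0 0 0 0;0 0 0 0 0;0 0 0 0 0;0 0 0 0 0'>/dev/null
python3 -m inch '0 0 0 0 0;0 0 0 0 0;0 0 0 0 0;0 0 0 0 0;0 0 0 0 0'>/dev/null
python3 -m inch '0 0 0 0 0;0 0 0 0 0;0 0 0 0 0;0 0 0 0 0;0 0 0 0 0'>/dev/null
python3 -m inch '0 0 0 0 0;0 0 0 0 0;0 0 0 0 0;0 0 0 0 0;0 0 0 0 0'>/dev/null
python3 -m inch '0 0 0 0 0;0 0 0 0 0;0 0 0 0 0;0 0 0 0 0;0 0 0 0 0'>/dev/null
python3 -m inch '0 0 0 0 0;0 0 0 0 0;0 0 0 0 0;0 0 0 0 0;0 0 0 0 0'>/dev/null
python3 ang.py
```

```text
[[ 17.4   -69.258   0.501]
 [ 17.45  -66.316   0.528]
 [ 17.5   -63.371   0.512]
 [ 17.55  -60.268   0.537]
 [ 17.6   -57.353   0.524]
 [ 17.65  -54.341   0.52 ]]
w rad/s 1.04301537958843
```

```bash
python3 -m inch '0 0 0 0 0;0 0 0 0 0;0 0 0 0 0;0 0 0 0 0;0 0 0 0 0'|grep -E 'clo|pos'; python3 -c "
from ang import *
o,im=ang(1);print(o);cv2.imwrite('pics/pre.png',im[150:350,200:450,::-1].repeat(3,0).repeat(3,1))"
```

```text
clock: 18.2
position: [0.5792, -0.0031, 0.2427]
[[ 18.2        -22.71765144   0.48997459]]
```

View pics/pre.png

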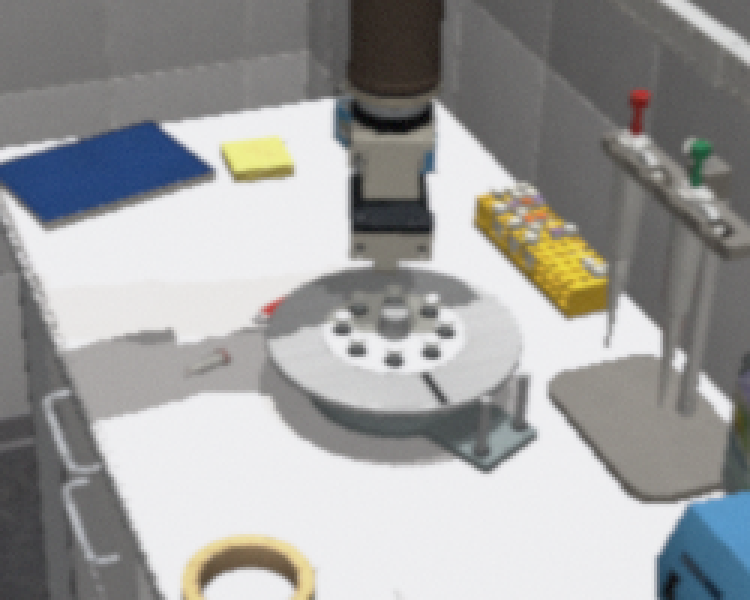

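```bash
python3 -c "
from ang import *
print(ang(1)[0])"; python3 -m inch '0 0 0 0 0;0 0 0 0 0;0 0 0.0065 0 0;0 0 0.0065 0 0;0 0 0.0065 0 0'; python3 -c "
from ang import *
o,im=ang(4);print(o);cv2.imwrite('pics/post.png',im[220:320,270:400,::-1].repeat(5,0).repeat(5,1))"
```

```text
[[ 18.25       -19.90028425   0.49677685]]
clock: 18.8
position: [0.5796, -0.0031, 0.2364]
ee_rot: [0.579, 3.087, 0.0]
force: [0.2, 0.8, 5.3]
width: 0.005
gripper_force: 2.7
[[18.8        -1.24568178  0.44071975]
 [18.85       -1.35267802  0.44082898]
 [18.9        -1.3344774   0.43940181]
 [18.95       -1.26516106  0.4340345 ]]
```

View pics/post.png

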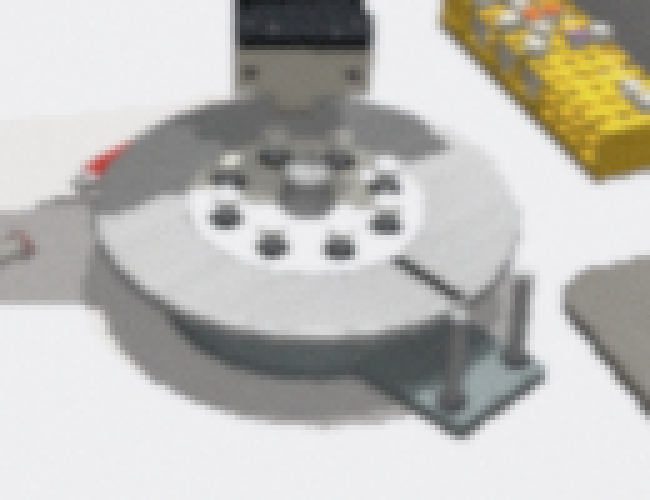

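```bash
python3 -c "
from ang import *
im=arm.get_image('top')
for q in('mark','gate'):
    for r in arm.place_of('top',q)[:1]:
        w=ray('top',r['point'],.06);print(q,r,w,np.degrees(np.arctan2(w[1]+.0905,w[0]-.548)))
cv2.imwrite('pics/t9.png',im[190:260,360:440,::-1].repeat(8,0).repeat(8,1));print(arm.observe()['force'])"
```

```text
mark {'point': [222.1, 409.2], 'conf': 0.92} [ 0.58401374 -0.19443537  0.06      ] -70.88873064257722
gate {'point': [216.8, 408.1], 'conf': 0.94} [ 0.59848905 -0.19205997  0.06      ] -63.56640349227707
[0.00578879 0.53247475 5.54961111]
```

View pics/t9.png

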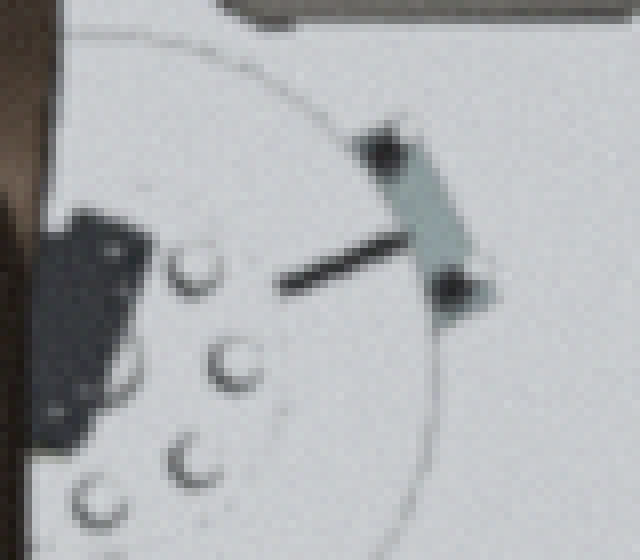

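```bash
python3 -c "
from h import *
print(arm.sign_off())"
```

```text
the job is handed in; nothing more can be done
None
```

The carousel was flicked anticlockwise and ran past the gate three times untouched. A single fingertip touch stopped it on the fourth pass, with the index line about 5 mm off mid-gate between the posts; the fingertip is still holding the rim at about 5.5 N, and the job was handed in at about 19 s.

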